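# Rest two microscope tubes in their V cradles

## Task

Put the two long microscope extension tubes away in their V-shaped cradles: the thick one in the wide cradle, the thin one in the narrow cradle. Each must lie along its cradle, roughly centred and fully down in both V yokes so that it cannot roll; set them down rather than dropping them.

Things in the scene. Friction and masses are not known exactly. Their poses are not given: they have to be found in the camera images.
- thick_tube: The thick tube: plain aluminium cylinder, 48 mm diameter, 160 mm long, dark band at each end, about 320 g, lying level on the bench. Origin mid-length on its axis (24 mm above the bench at the start); x runs along the tube, either way.
- thin_tube: The thin tube: plain aluminium cylinder, 28 mm diameter, 160 mm long, dark band at each end, about 160 g, lying level on the bench. Origin mid-length on its axis (14 mm above the bench at the start); x runs along the tube, either way. (The aluminium barrel 38 mm across, 62 mm long, is a bystander.)
- wide_cradle: The wide cradle, fixed: base plate 130 x 76 x 8 mm with two white 90-degree V yokes 12 mm thick, 50 mm either side of centre along x, open between. V mouth 60 mm wide (71 over the outsides), lips 56 mm and bottom of V 26 mm above the bench. Origin: centre of the plate's underside; x along the groove, z up. The seated thick tube's axis lies along x, 60 mm above the origin.
- narrow_cradle: The narrow cradle, fixed: base plate 130 x 54 x 8 mm with two white 90-degree V yokes 12 mm thick, 50 mm either side of centre along x, open between. V mouth 38 mm wide (49 over the outsides), lips 55 mm and bottom of V 36 mm above the bench. Origin: centre of the plate's underside; x along the groove, z up. The seated thin tube's axis lies along x, 56 mm above the origin.
Not all that is in view belongs to the job. What is shaped like the thin_tube but orange or pink is not meant.

How it is judged:
At the end, for the whole second after the job is handed in: The thick tube lies at rest in the wide cradle and the thin tube in the narrow cradle: each tube's middle within 20 mm of the cradle's centre along the groove, within 8 mm across it and within 6 mm of the seated height, and its axis within 10 degrees of the groove (x of thick_tube in the frame of wide_cradle between -0.02 and 0.02 m and y of thick_tube in the frame of wide_cradle between -0.008 and 0.008 m and z of thick_tube in the frame of wide_cradle between 0.054 and 0.066 m and angle between the x axis of thick_tube and the x axis of wide_cradle, either way round below 0.175 rad and linear speed of each of thick_tube, thin_tube below 0.02 m/s and x of thin_tube in the frame of narrow_cradle between -0.02 and 0.02 m and y of thin_tube in the frame of narrow_cradle between -0.008 and 0.008 m and z of thin_tube in the frame of narrow_cradle between 0.0498 and 0.0618 m and angle between the x axis of thin_tube and the x axis of narrow_cradle, either way round below 0.175 rad); the robot touches nothing.
It fails at once if a tube is dropped (moves faster than 0.8 m/s while the fingers do not touch it, a fall of about 3 cm) ((linear speed of thick_tube above 0.8 m/s and contact force between the fingers and thick_tube below 0.05 N) or (linear speed of thin_tube above 0.8 m/s and contact force between the fingers and thin_tube below 0.05 N)).
It also fails if it takes over 69 s, if anything falls off the work surface, if the arm or the gripper's body presses on something with over 40 N, if the wrist force passes 120 N, or if a joint passes its speed limit or range.

## Robot

A 7-joint arm with a two-finger parallel gripper is mounted at the origin on the work surface. World frame = base frame: x ahead of the robot, y to its left, z up, the work surface at z = 0. Lengths are in m, angles in rad, forces in N, time in s.
With the tool pointing down it reaches from about 0.425 to 0.875 m from the base axis. Payload 4.7 kg.
Tool frame: the origin (TCP) lies midway between the tips of the shut fingers; the grasp point (between the pads) lies 19 mm behind it; y points along the fingers, z is the direction in which the jaws open and shut, and the axes are right-handed (so a half turn about y gives the same grasp; the last joint's range is limited). The gripper opens to 85 mm and grips with 20 to 120 N. Pads are 22 mm wide; open, the fingers measure 114 mm over their backs; the gripper's body (76 mm by 85 mm) begins 54 mm behind the grasp point. The pads swing forward as they close: fully open they stand 13 mm farther back than shut.
Start: joints at [-1.217, 0.321, -0.07, 1.45, 0.023, 1.371, -0.057], TCP at [0.217, 0.613, 0.231] pointing down, gripper open.
Joint ranges: [-2.86, 2.86], [-0.3, 2.09], [-1.38, 1.24], [0.06, 2.45], [-1.56, 4.7], [0.09, 2.05], [-2.69, 2.69]. Speed limits (rad/s): [2.57, 2.57, 3.14, 3.14, 3.14, 3.14, 3.14].

## Interface

Orientations are given as a unit quaternion [w, x, y, z].
In Python, from plant import observe, grab_frame, camera_info, close_job gives the robot as it stands.
- The arm moves only by the tool apply_moves, never from a script. Its argument "commands" is a list of rows, each an object with "delta_pos": the shift along the tool's x, y, z in cm, a list of three; "rotation": the turn, a rotation vector about the tool's x, y, z in rad, a list of three. In form: [{"delta_pos": [dx, dy, dz], "rotation": [ax, ay, az]}, ...]. A call has 1 to 12 rows; each row shifts and turns the pose as measured when the row begins, along the tool's axes as they then stand; what a row does not reach is not made up. A row lasts 1/10 s, in which the tool goes at most 50 mm and 8.59 degrees, less where a joint would pass 70% of its speed; a pose out of reach is approached as far as the arm can. A call with a gripper value outside its range is refused whole. "jaw" is the finger opening in cm, from 0 to 8.54, set as the call begins (left out, the last holds). The fingers move at their own pace and stop on an object; the grip force is fixed at half the most. Time passes only in rows, so rows that do not move let the fingers close. It gives the time, the measured TCP pose, the force and the opening at its end, in the units of the state.
- observe(): the state, without advancing time (a new reading comes with each control period).
- grab_frame(name): name is "scene" or "top"; returns the picture (480x640x3 uint8, red, green, blue); there is no depth.
- camera_info(name): a dict with "fx", "fy", "cx", "cy" (pixels), "R" (3x3) and "t" (3): a world point X has camera coordinates R X + t. Camera axes: x right, y down, z forward; pixel columns grow to the right and rows downward; lengths in m; the calibration is good to about 2 mm. A picture is of the moment at which its call begins. camera_info takes no time and is no camera call.
- close_job(): hands the job in, once; it reports no verdict.
The state is a dict: "clock": time; "joints": joint angles; "qd": joint speeds; "effort": joint torques, N m; "ee_pos": TCP position; "eef_rot": TCP orientation; "wrist_force": force on the tool from outside, world axes, zero at the start; "torque": the same for the moment, N m; "gripper_width": finger opening in m.
Only numpy, scipy, OpenCV 4.12 (cv2) and the standard library are available. Lean on these libraries where they do the work, as an engineer would, in place of code of your own. Each camera call takes 0.05 s, during which the arm holds its last target. There are 200 camera calls.

## Working session

There is one attempt and no reset: what is moved stays moved. The work goes in short steps, Python scripts to look and compute and a tool call to move; the robot and the scene stay as the last step left them, time stands still between calls to the robot, and variables do not carry over. Pictures are saved under pics/ and viewed, about 8 in all and at most 12, crops included, and the job is handed in when it is done.

Besides the shell and the picture viewer there is one more tool, called after ">>>" as name([rows], argument=value, ...), one row to a line, values as JSON. apply_moves: Moves the arm, as the interface text tells. Its arguments: {"type":"object","properties":{"commands":{"type":"array","items":{"type":"object","properties":{"delta_pos":{"type":"array","items":{"type":"number"}},"rotation":{"type":"array","items":{"type":"number"}}}}},"jaw":{"type":"number"}},"required":["commands"]}

```bash
mkdir -p pics; python3 - <<'E'
from plant import *
import cv2
for n in("scene","top"):
    f=grab_frame(n); cv2.imwrite(f"pics/{n}0.png",f[:,:,::-1]); c=camera_info(n); print(n,{k:(v.tolist() if hasattr(v,'tolist') else v) for k,v in c.items()})
o=observe();print({k:o[k] for k in("clock","ee_pos","eef_rot","wrist_force","gripper_width")})
E
```

```text
scene {'fx': 623.4809429768289, 'fy': 623.4809429768289, 'cx': 321.8938037559083, 'cy': 234.27376642368876, 'R': [[0.2518014654867888, 0.967669346869764, 0.014562180720947074], [0.7415406191111051, -0.18324711777903527, -0.6453975550263535], [-0.6218629528980032, 0.17331049868464504, -0.7637080193756349]], 't': [-0.08279833396036018, -0.323334409365111, 1.8343247858343203]}
top {'fx': 454.84032213932835, 'fy': 454.84032213932835, 'cx': 309.7805859176606, 'cy': 242.32386631839051, 'R': [[0.006793909778460728, -0.9999698503690088, -0.003760471101342314], [-0.9924707305267757, -0.006282962268398535, -0.12232078087055302], [0.12229346604610607, 0.004563193850339439, -0.9924834937792739]], 't': [-0.045199959034449004, 0.4453007089832823, 1.1229735508614915]}
{'clock': 0.1, 'ee_pos': array([0.21651894, 0.61236966, 0.23033783]), 'eef_rot': array([-0.6963344 ,  0.69752197, -0.11961353,  0.11947435]), 'wrist_force': array([ 0.55214155, -0.18515625, -0.77367622]), 'gripper_width': 0.08528730294633677}
```

View pics/top0.png

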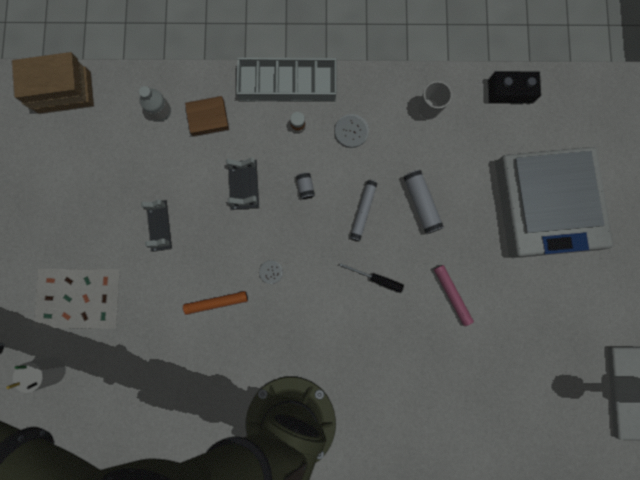

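View pics/scene0.png

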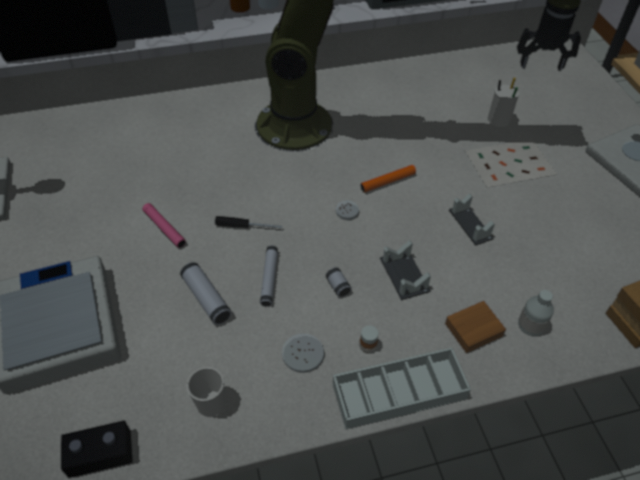

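Candidates for the thin tube in the top view: grey cylinder (363,210), orange (215,302), pink (453,295) and the short barrel (305,186). The long grey one fits, because the others have the wrong colour or are too short. The thick tube is at (422,201), the wide cradle at (242,184) and the narrow cradle at (158,225). I'll confirm these in one enlarged crop.

```bash
cat > h.py <<'E'
import numpy as np,cv2
from plant import *
def unproj(n,uv,z):
    c=camera_info(n);R=np.array(c['R']);t=np.array(c['t']);C=-R.T@t
    d=R.T@np.array([(uv[0]-c['cx'])/c['fx'],(uv[1]-c['cy'])/c['fy'],1]);return C+d*(z-C[2])/d[2]
def proj(n,X):
    c=camera_info(n);p=np.array(c['R'])@X+np.array(c['t']);return np.array([c['fx']*p[0]/p[2]+c['cx'],c['fy']*p[1]/p[2]+c['cy']])
E
python3 - <<'E'
from h import *
a=cv2.imread('pics/top0.png')[145:255,130:450];b=cv2.imread('pics/scene0.png')[185:330,150:510]
a=cv2.resize(a,(800,275),interpolation=cv2.INTER_CUBIC);b=cv2.resize(b,(800,322),interpolation=cv2.INTER_CUBIC)
cv2.imwrite('pics/crop0.png',cv2.convertScaleAbs(np.vstack([a,b]),alpha=1.4))
E
```

```text
(no output)
```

View pics/crop0.png

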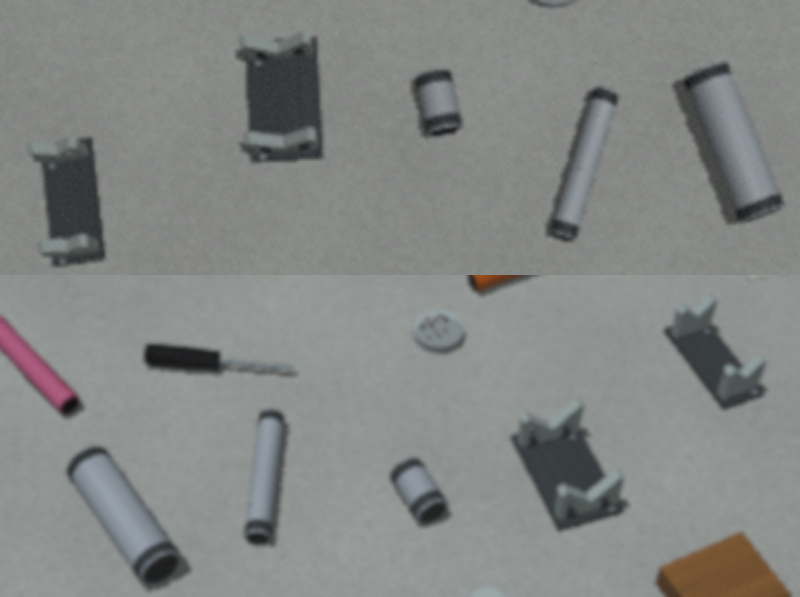

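Confirmed: the thick and thin grey tubes have dark bands. Crop top-view axis ends are thick (707,73)-(758,212) and thin (602,93)-(564,237). The barrel at (438,103) is the short one, and the cradles are at (282,100) wide and (70,205) narrow. Next I'll fit the poses from both views.

```bash
python3 - <<'E'
from h import *
from scipy.optimize import least_squares
T=lambda x,y:(130+x/2.5,145+y/2.5); S=lambda x,y:(150+x/2.222,185+y/2.2207)
def fit(name,pts,g):
    def res(p):
        c,s=np.cos(p[2]),np.sin(p[2]);r=[]
        for n,uv,(x,y,z) in pts: r+=list(proj(n,np.array([p[0]+c*x-s*y,p[1]+s*x+c*y,z]))-uv)
        return r
    for sel in('both','top','scene'):
        P=pts; pts=[q for q in P if sel=='both' or q[0]==sel]
        o=least_squares(res,g,loss='soft_l1');print(name,sel,o.x.round(4),np.abs(o.fun).max().round(2));pts=P
t='top';s='scene'
def tube(name,r,tc,sc):
    a=.08; g0=unproj(t,T(*np.mean(tc,0)),r);d=unproj(t,T(*tc[0]),r)-unproj(t,T(*tc[2]),r)
    # tc: far-left, far-right, near-left, near-right (left = +y)
    pts=[(t,T(*q),(e*a,f*r,r)) for q,(e,f) in zip(tc,[(1,1),(1,-1),(-1,1),(-1,-1)])]
    # scene: near image end = +x end ; give axis mid pts
    pts+=[(s,S(*q),(e*a,0,r)) for q,e in zip(sc,[1,-1])]
    fit(name,pts,[g0[0],g0[1],np.arctan2(d[1],d[0])])
tube('thick',.024,[(685,80),(728,66),(736,218),(781,205)],[(158,566),(89,461)])
tube('thin',.014,[(588,90),(617,97),(550,234),(577,240)],[(259,534),(271,417)])
def cr(name,w,l,z,tp,ty,sp,sy):
    pts=[]
    for n,F,pl,yo in((t,T,tp,ty),(s,S,sp,sy)):
        pts+=[(n,F(*q),(e*.065,f*w/2,.004)) for q,e,f in pl]+[(n,F(*q),(e*.05,f*l,z)) for q,e,f in yo]
    g=unproj(t,T(*np.mean([q for q,_,_ in ty],0)),z);fit(name,pts,[g[0],g[1],0])
cr('wide',.076,.033,.056,[((317,37),1,-1),((322,157),-1,-1),((253,161),-1,1)],
 [((243,42),1,1),((309,40),1,-1),((248,141),-1,1),((312,135),-1,-1)],
 [((513,437),-1,-1),((561,528),1,-1),((627,507),1,1)],[((523,420),-1,-1),((580,405),-1,1),((562,490),1,-1),((618,480),1,1)])
cr('narrow',.054,.022,.055,[((91,139),1,-1),((103,258),-1,-1),((53,265),-1,1)],
 [((35,150),1,1),((85,145),1,-1),((45,246),-1,1),((93,240),-1,-1)],
 [((667,330),-1,-1),((726,407),1,-1),((764,392),1,1)],[((679,303),-1,-1),((712,302),-1,1),((727,372),1,-1),((760,365),1,1)])
from scipy.spatial.transform import Rotation as Ro
q=observe()['eef_rot'];print(Ro.from_quat(np.r_[q[1:],q[0]]).as_matrix().round(3))
E
```

```text
thick both [ 0.5565 -0.3323  0.3178] 122.79
thick top [ 0.5529 -0.3314  0.3246] 1.7
thick scene [ 0.8282 -0.37    0.2705] 17.25
thin both [ 0.5317 -0.1802 -0.2718] 124.55
thin top [ 0.5298 -0.1797 -0.267 ] 0.97
thin scene [ 0.8169 -0.2381 -0.2696] 18.17
wide both [0.6049 0.131  0.0763] 125.7
wide top [0.5982 0.1312 0.0721] 1.11
wide scene [0.8937 0.0281 0.1079] 9.46
narrow both [0.4943 0.345  0.1431] 125.93
narrow top [0.4891 0.344  0.1297] 2.9
narrow scene [0.817  0.2053 0.1452] 9.56
[[ 0.943 -0.     0.333]
 [-0.333 -0.002  0.943]
 [ 0.    -1.    -0.002]]
```

The scene crop sits below row 275 of the stacked picture, and I forgot that offset. Rerunning with it fixed.

```bash
cat > fit.py <<'E'
from h import *
from scipy.optimize import least_squares
T=lambda x,y:(130+x/2.5,145+y/2.5); S=lambda x,y:(150+x/2.222,185+(y-275)/2.2207)
def fit(name,P,g):
    for sel in('both','top','scene'):
        pts=[q for q in P if sel in('both',q[0])]
        def res(p):
            c,s=np.cos(p[2]),np.sin(p[2]);r=[]
            for n,uv,(x,y,z) in pts: r+=list(proj(n,np.array([p[0]+c*x-s*y,p[1]+s*x+c*y,z]))-uv)
            return r
        o=least_squares(res,g,loss='soft_l1');print(name,sel,o.x.round(4),np.abs(o.fun).max().round(2))
t='top';s='scene'
def tube(name,r,tc,sc):
    a=.08; g0=unproj(t,T(*np.mean(tc,0)),r);d=unproj(t,T(*tc[0]),r)-unproj(t,T(*tc[2]),r)
    pts=[(t,T(*q),(e*a,f*r,r)) for q,(e,f) in zip(tc,[(1,1),(1,-1),(-1,1),(-1,-1)])]
    pts+=[(s,S(*q),(e*a,0,r)) for q,e in zip(sc,[1,-1])]
    fit(name,pts,[g0[0],g0[1],np.arctan2(d[1],d[0])])
tube('thick',.024,[(685,80),(728,66),(736,218),(781,205)],[(158,566),(89,461)])
tube('thin',.014,[(588,90),(617,97),(550,234),(577,240)],[(259,534),(271,417)])
def cr(name,w,l,z,tp,ty,sp,sy):
    pts=[]
    for n,F,pl,yo in((t,T,tp,ty),(s,S,sp,sy)):
        pts+=[(n,F(*q),(e*.065,f*w/2,.004)) for q,e,f in pl]+[(n,F(*q),(e*.05,f*l,z)) for q,e,f in yo]
    g=unproj(t,T(*np.mean([q for q,_,_ in ty],0)),z);fit(name,pts,[g[0],g[1],0])
cr('wide',.076,.033,.056,[((317,37),1,-1),((322,157),-1,-1),((253,161),-1,1)],
 [((243,42),1,1),((309,40),1,-1),((248,141),-1,1),((312,135),-1,-1)],
 [((513,437),-1,-1),((561,528),1,-1),((627,507),1,1)],[((523,420),-1,-1),((580,405),-1,1),((562,490),1,-1),((618,480),1,1)])
cr('narrow',.054,.022,.055,[((91,139),1,-1),((103,258),-1,-1),((53,265),-1,1)],
 [((35,150),1,1),((85,145),1,-1),((45,246),-1,1),((93,240),-1,-1)],
 [((667,330),-1,-1),((726,407),1,-1),((764,392),1,1)],[((679,303),-1,-1),((712,302),-1,1),((727,372),1,-1),((760,365),1,1)])
E
python3 fit.py
```

```text
thick both [ 0.5516 -0.3317  0.3255] 2.19
thick top [ 0.5529 -0.3314  0.3246] 1.7
thick scene [ 0.5504 -0.3322  0.3269] 0.85
thin both [ 0.5298 -0.1798 -0.2728] 1.34Traceback (most recent call last):
  File "fit.py", line 19, in <module>
    tube('thin',.014,[(588,90),(617,97),(550,234),(577,240)],[(259,534),(271,417)])
    ~~~~^^^^^^^^^^^^^^^^^^^^^^^^^^^^^^^^^^^^^^^^^^^^^^^^^^^^^^^^^^^^^^^^^^^^^^^^^^^
  File "fit.py", line 17, in tube
    fit(name,pts,[g0[0],g0[1],np.arctan2(d[1],d[0])])
    ~~~^^^^^^^^^^^^^^^^^^^^^^^^^^^^^^^^^^^^^^^^^^^^^^
  File "fit.py", line 11, in fit
    o=least_squares(res,g,loss='soft_l1');print(name,sel,o.x.round(4),np.abs(o.fun).max().round(2))
    return func(*args, **kwargs)
    vector_fun = VectorFunction(
        fun_wrapped,
    ...<6 lines>...
        workers=workers
    )
    self.J, dct = approx_derivative(
                  ~~~~~~~~~~~~~~~~~^
        self.fun_wrapped, self.x, f0=self.f, **finite_diff_options
        ^^^^^^^^^^^^^^^^^^^^^^^^^^^^^^^^^^^^^^^^^^^^^^^^^^^^^^^^^^
    )
    ^
    J, _nfev = _dense_difference(fun_wrapped, x0, f0, h,
     
[... 326 characters left out ...]
ast_1d(self.fun(x, *self.args, **self.kwargs))
                      ~~~~~~~~^^^^^^^^^^^^^^^^^^^^^^^^^^^^^^
    return np.atleast_1d(self.fun(x))
                         ~~~~~~~~^^^
    return self.f(x, *self.args, **self.kwargs)
           ~~~~~~^^^^^^^^^^^^^^^^^^^^^^^^^^^^^^
  File "fit.py", line 9, in res
    for n,uv,(x,y,z) in pts: r+=list(proj(n,np.array([p[0]+c*x-s*y,p[1]+s*x+c*y,z]))-uv)
                                     ~~~~^^^^^^^^^^^^^^^^^^^^^^^^^^^^^^^^^^^^^^^^^^^
  File "h.py", line 7, in proj
    c=camera_info(n);p=np.array(c['R'])@X+np.array(c['t']);return np.array([c['fx']*p[0]/p[2]+c['cx'],c['fy']*p[1]/p[2]+c['cy']])
ValueError: time passes only in moves, steps and waits
```

camera_info has a call limit, so I'll cache it.

```bash
sed -i '2a import functools\ncamera_info=functools.lru_cache(None)(camera_info)' h.py; python3 fit.py; python3 - <<'E'
from plant import observe;print(observe()['clock'])
E
```

```text
thick both [ 0.5516 -0.3317  0.3255] 2.19
thick top [ 0.5529 -0.3314  0.3246] 1.7
thick scene [ 0.5504 -0.3322  0.3269] 0.85
thin both [ 0.5298 -0.1798 -0.2728] 1.34
thin top [ 0.5298 -0.1797 -0.267 ] 0.97
thin scene [ 0.5299 -0.1799 -0.2799] 1.3
wide both [0.5997 0.132  0.0816] 3.83
wide top [0.5982 0.1312 0.0721] 1.11
wide scene [0.6022 0.1324 0.0888] 3.13
narrow both [0.4898 0.3471 0.1499] 4.15
narrow top [0.4891 0.344  0.1297] 2.9
narrow scene [0.491  0.3477 0.1557] 3.42
0.1
```

>>> apply_moves([
  {"delta_pos": [3.5, 0, -1.5], "rotation": [0, 0, 0]},
  {"delta_pos": [3.5, 0, -1.5], "rotation": [0, 0, 0]},
  {"delta_pos": [3.5, 0, -1.5], "rotation": [0, 0, 0]},
  {"delta_pos": [3.5, 0, -1.5], "rotation": [0, 0, 0]},
  {"delta_pos": [3.5, 0, -1.5], "rotation": [0, 0, 0]},
  {"delta_pos": [3.5, 0, -1.5], "rotation": [0, 0, 0]},
  {"delta_pos": [3.5, 0, -1.5], "rotation": [0, 0, 0]},
  {"delta_pos": [3.5, 0, -1.5], "rotation": [0, 0, 0]},
  {"delta_pos": [3.5, 0, -1.5], "rotation": [0, 0, 0]},
  {"delta_pos": [3.5, 0, -1.5], "rotation": [0, 0, 0]},
], jaw=8.5)

```text
clock: 1.1
ee_pos: [0.4984, 0.3501, 0.2233]
eef_rot: [-0.695, 0.701, -0.117, 0.111]
wrist_force: [-0.1, -0.1, -1.1]
gripper_width: 0.0849
```

```bash
cat > go.py <<'E'
import sys,numpy as np
from plant import observe
from scipy.spatial.transform import Rotation as Ro
# usage: go.py x y z yaw -> total shift (cm) in tool axes and rotvec
a=list(map(float,sys.argv[1:]));o=observe();q=o['eef_rot'];R=Ro.from_quat(np.r_[q[1:],q[0]])
c,s=np.cos(a[3]),np.sin(a[3]);G=Ro.from_matrix(np.array([[c,0,-s],[s,0,c],[0,-1,0]]))
M=R.as_matrix();print('t',o['clock'],'pos',o['ee_pos'].round(4),'yaw',np.arctan2(M[1,0],M[0,0]).round(4),'w',round(o['gripper_width'],4),'F',o['wrist_force'].round(1))
print('shift cm',(100*M.T@(np.array(a[:3])-o['ee_pos'])).round(2),'rot',(R.inv()*G).as_rotvec().round(3))
E
python3 go.py .53 -.18 .15 -.272
```

```text
t 1.1 pos [0.4984 0.3501 0.2233] yaw -0.3235 w 0.0849 F [-0.1 -0.1 -1.1]
shift cm [ 19.9    7.65 -49.19] rot [ 0.009 -0.052 -0.008]
```

Tracking is close to 1:1. Next I'll move over the thin tube.

>>> apply_moves([
  {"delta_pos": [1.7, 0.6, -4.1], "rotation": [0.001, -0.004, -0.001]},
  {"delta_pos": [1.7, 0.6, -4.1], "rotation": [0.001, -0.004, -0.001]},
  {"delta_pos": [1.7, 0.6, -4.1], "rotation": [0.001, -0.004, -0.001]},
  {"delta_pos": [1.7, 0.6, -4.1], "rotation": [0.001, -0.004, -0.001]},
  {"delta_pos": [1.7, 0.6, -4.1], "rotation": [0.001, -0.004, -0.001]},
  {"delta_pos": [1.7, 0.6, -4.1], "rotation": [0.001, -0.004, -0.001]},
  {"delta_pos": [1.7, 0.6, -4.1], "rotation": [0.001, -0.004, -0.001]},
  {"delta_pos": [1.7, 0.6, -4.1], "rotation": [0.001, -0.004, -0.001]},
  {"delta_pos": [1.7, 0.6, -4.1], "rotation": [0.001, -0.004, -0.001]},
  {"delta_pos": [1.7, 0.6, -4.1], "rotation": [0.001, -0.004, -0.001]},
  {"delta_pos": [1.6, 0.6, -4.0], "rotation": [0.001, -0.004, -0.001]},
  {"delta_pos": [1.5, 0.6, -4.0], "rotation": [0, 0, 0]},
])

```text
clock: 2.3
ee_pos: [0.5447, -0.1978, 0.1464]
eef_rot: [0.701, -0.7, 0.096, -0.098]
wrist_force: [0.2, -0.5, -0.1]
gripper_width: 0.0851
```

```bash
python3 go.py .53 -.18 .08 -.272
```

```text
t 2.3 pos [ 0.5447 -0.1978  0.1464] yaw -0.2762 w 0.0851 F [ 0.2 -0.5 -0.1]
shift cm [-1.91  6.64  1.3 ] rot [-0.002 -0.004  0.002]
```

>>> apply_moves([
  {"delta_pos": [-0.9, 2.2, 0.6], "rotation": [0, 0, 0]},
  {"delta_pos": [-0.9, 2.2, 0.6], "rotation": [0, 0, 0]},
  {"delta_pos": [0, 2.2, 0], "rotation": [0, 0, 0]},
  {"delta_pos": [0, 0, 0], "rotation": [0, 0, 0]},
])

```text
clock: 2.7
ee_pos: [0.5271, -0.1925, 0.0769]
eef_rot: [-0.698, 0.701, -0.103, 0.103]
wrist_force: [-1.2, -0.5, -0.5]
gripper_width: 0.0849
```

```bash
python3 go.py .53 -.18 .003 -.272;python3 - <<'E'
from h import *
a=grab_frame('top')[130:270,250:470,::-1];b=grab_frame('scene')[180:340,150:400,::-1]
a=cv2.resize(a,(440,280),interpolation=2);b=cv2.resize(b,(440,281),interpolation=2)
cv2.imwrite('pics/g1.png',cv2.convertScaleAbs(np.vstack([a,b]),alpha=1.5))
E
```

```text
t 2.7 pos [ 0.5271 -0.1925  0.0769] yaw -0.2924 w 0.0849 F [-1.2 -0.5 -0.5]
shift cm [-0.09  7.38  1.31] rot [ 0.004 -0.02   0.001]
```

View pics/g1.png

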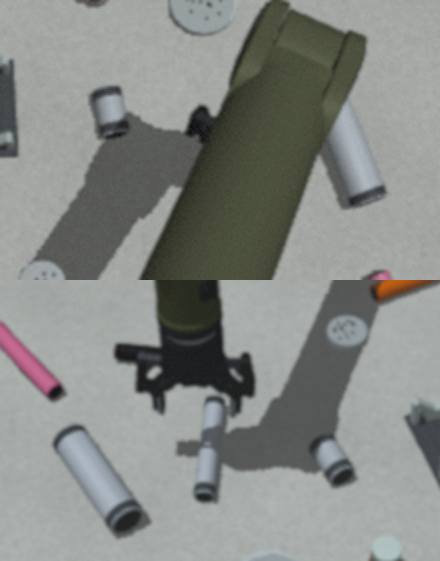

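The top view is blocked by the arm. The scene view shows the open fingers, at (158,402) and (236,405), straddling the thin tube's line. I'll correct 1.3 cm and descend.

>>> apply_moves([
  {"delta_pos": [0, 0, 1.3], "rotation": [0.004, -0.02, 0]},
  {"delta_pos": [0, 0, 0], "rotation": [0, 0, 0]},
  {"delta_pos": [0, 1.5, 0], "rotation": [0, 0, 0]},
  {"delta_pos": [0, 1.5, 0], "rotation": [0, 0, 0]},
  {"delta_pos": [0, 1.0, 0], "rotation": [0, 0, 0]},
  {"delta_pos": [0, 0.5, 0], "rotation": [0, 0, 0]},
  {"delta_pos": [0, 0, 0], "rotation": [0, 0, 0]},
])

```text
clock: 3.5
ee_pos: [0.5371, -0.1791, 0.0344]
eef_rot: [-0.701, 0.701, -0.09, 0.099]
wrist_force: [-0.1, 0.5, 0.3]
gripper_width: 0.0857
```

```bash
python3 go.py .53 -.18 .003 -.272
```

```text
t 3.5 pos [ 0.5371 -0.1791  0.0344] yaw -0.268 w 0.0857 F [-0.1  0.5  0.3]
shift cm [-0.7   3.13 -0.28] rot [-0.001  0.004  0.012]
```

>>> apply_moves([
  {"delta_pos": [-0.6, 0.8, -0.1], "rotation": [0, 0.003, 0.01]},
  {"delta_pos": [0, 0.8, 0], "rotation": [0, 0, 0]},
  {"delta_pos": [0, 0.7, 0], "rotation": [0, 0, 0]},
  {"delta_pos": [0, 0.4, 0], "rotation": [0, 0, 0]},
  {"delta_pos": [0, 0, 0], "rotation": [0, 0, 0]},
])

```text
clock: 4.0
ee_pos: [0.5305, -0.179, 0.0049]
eef_rot: [0.701, -0.7, 0.096, -0.096]
wrist_force: [1.1, 0.5, 0.6]
gripper_width: 0.0846
```

```bash
python3 go.py .53 -.18 .003 -.272
```

```text
t 4.0 pos [ 0.5305 -0.179   0.0049] yaw -0.2722 w 0.0846 F [1.1 0.5 0.6]
shift cm [-0.02  0.19 -0.11] rot [-0.001 -0.     0.001]
```

Close the jaws.

>>> apply_moves([
  {"delta_pos": [0, 0.1, 0]},
  {"delta_pos": [0, 0, 0]},
  {"delta_pos": [0, 0, 0]},
  {"delta_pos": [0, 0, 0]},
  {"delta_pos": [0, 0, 0]},
  {"delta_pos": [0, 0, 0]},
  {"delta_pos": [0, 0, 0]},
  {"delta_pos": [0, 0, 0]},
], jaw=1.5)

```text
schema error: expected keys delta_pos, rotation
```

```bash
python3 go.py .53 -.18 .18 -.272
```

```text
t 4.0 pos [ 0.5305 -0.179   0.0049] yaw -0.2722 w 0.0846 F [1.1 0.5 0.6]
shift cm [  0.   -17.51  -0.09] rot [-0.001 -0.     0.001]
```

>>> apply_moves([
  {"delta_pos": [0, 0.1, 0], "rotation": [0, 0, 0]},
  {"delta_pos": [0, 0, 0], "rotation": [0, 0, 0]},
  {"delta_pos": [0, 0, 0], "rotation": [0, 0, 0]},
  {"delta_pos": [0, 0, 0], "rotation": [0, 0, 0]},
  {"delta_pos": [0, 0, 0], "rotation": [0, 0, 0]},
  {"delta_pos": [0, 0, 0], "rotation": [0, 0, 0]},
  {"delta_pos": [0, 0, 0], "rotation": [0, 0, 0]},
  {"delta_pos": [0, 0, 0], "rotation": [0, 0, 0]},
], jaw=1.5)

```text
clock: 4.8
ee_pos: [0.5314, -0.1795, 0.0048]
eef_rot: [0.701, -0.7, 0.095, -0.097]
wrist_force: [0.9, 0.1, 0.1]
gripper_width: 0.026
```

```bash
python3 go.py .53 -.18 .18 -.272
```

```text
t 4.8 pos [ 0.5314 -0.1795  0.0048] yaw -0.2723 w 0.026 F [0.9 0.1 0.1]
shift cm [ -0.06 -17.52  -0.07] rot [-0.001 -0.     0.003]
```

>>> apply_moves([
  {"delta_pos": [0, 0, 0], "rotation": [0, 0, 0]},
  {"delta_pos": [0, 0, 0], "rotation": [0, 0, 0]},
  {"delta_pos": [0, -1, 0], "rotation": [0, 0, 0]},
  {"delta_pos": [0, -2, 0], "rotation": [0, 0, 0]},
  {"delta_pos": [0, -3, 0], "rotation": [0, 0, 0]},
  {"delta_pos": [0, -4, 0], "rotation": [0, 0, 0]},
  {"delta_pos": [0, -4, 0], "rotation": [0, 0, 0]},
  {"delta_pos": [0, -2, 0], "rotation": [0, 0, 0]},
  {"delta_pos": [0, -0.5, 0], "rotation": [0, 0, 0]},
  {"delta_pos": [0, 0, 0], "rotation": [0, 0, 0]},
])

```text
clock: 5.8
ee_pos: [0.5284, -0.179, 0.1773]
eef_rot: [0.701, -0.7, 0.097, -0.096]
wrist_force: [-1.0, -0.1, -1.7]
gripper_width: 0.0262
```

```bash
python3 go.py .49 .346 .15 .14
```

```text
t 5.8 pos [ 0.5284 -0.179   0.1773] yaw -0.2736 w 0.0262 F [-1.  -0.1 -1.7]
shift cm [-17.87   2.8   49.51] rot [-0.001 -0.414 -0.001]
```

>>> apply_moves([
  {"delta_pos": [-0.8, 0, 2.2], "rotation": [0, -0.03, 0]},
  {"delta_pos": [-1.3, 0, 4.1], "rotation": [0, -0.04, 0]},
  {"delta_pos": [-1.2, 0, 4.2], "rotation": [0, -0.04, 0]},
  {"delta_pos": [-1.1, 0, 4.2], "rotation": [0, -0.04, 0]},
  {"delta_pos": [-0.9, 0, 4.3], "rotation": [0, -0.04, 0]},
  {"delta_pos": [-0.8, 0, 4.3], "rotation": [0, -0.04, 0]},
  {"delta_pos": [-0.6, 0, 4.3], "rotation": [0, -0.04, 0]},
  {"delta_pos": [-0.4, 0, 4.4], "rotation": [0, -0.04, 0]},
  {"delta_pos": [-0.2, 0, 4.4], "rotation": [0, -0.04, 0]},
  {"delta_pos": [0, 0, 4.4], "rotation": [0, -0.04, 0]},
  {"delta_pos": [0.2, 0, 4.4], "rotation": [0, -0.02, 0]},
  {"delta_pos": [0.2, 0, 2.5], "rotation": [0, 0, 0]},
])

```text
clock: 7.0
ee_pos: [0.4666, 0.3228, 0.1554]
eef_rot: [-0.702, 0.707, 0.043, -0.066]
wrist_force: [-0.3, 0.1, -1.2]
gripper_width: 0.0261
```

>>> apply_moves([
  {"delta_pos": [0, 0, 0], "rotation": [0, 0, 0]},
  {"delta_pos": [0, 0, 0], "rotation": [0, 0, 0]},
])

```text
clock: 7.2
ee_pos: [0.4613, 0.3277, 0.1511]
eef_rot: [-0.701, 0.708, 0.044, -0.073]
wrist_force: [0.2, -0.9, -2.8]
gripper_width: 0.0258
```

```bash
python3 go.py .49 .346 .11 .14
```

```text
t 7.2 pos [0.4613 0.3277 0.1511] yaw 0.1651 w 0.0258 F [ 0.2 -0.9 -2.8]
shift cm [3.3  3.97 1.36] rot [ 0.007  0.025 -0.041]
```

>>> apply_moves([
  {"delta_pos": [1.6, 0.9, 0.7], "rotation": [0.004, 0.013, -0.02]},
  {"delta_pos": [1.6, 0.9, 0.7], "rotation": [0.004, 0.013, -0.02]},
  {"delta_pos": [0, 0.9, 0], "rotation": [0, 0, 0]},
  {"delta_pos": [0, 0.9, 0], "rotation": [0, 0, 0]},
  {"delta_pos": [0, 0, 0], "rotation": [0, 0, 0]},
  {"delta_pos": [0, 0, 0], "rotation": [0, 0, 0]},
])

```text
clock: 7.8
ee_pos: [0.4882, 0.338, 0.1079]
eef_rot: [-0.703, 0.708, 0.044, -0.05]
wrist_force: [0.3, 0.7, -0.8]
gripper_width: 0.0261
```

```bash
python3 go.py .49 .346 .085 .14
```

```text
t 7.8 pos [0.4882 0.338  0.1079] yaw 0.1321 w 0.0261 F [ 0.3  0.7 -0.8]
shift cm [0.3  2.28 0.78] rot [ 0.006 -0.008 -0.009]
```

>>> apply_moves([
  {"delta_pos": [0.3, 0.9, 0.8], "rotation": [0.006, -0.008, -0.009]},
  {"delta_pos": [0, 0.9, 0], "rotation": [0, 0, 0]},
  {"delta_pos": [0, 0, 0], "rotation": [0, 0, 0]},
  {"delta_pos": [0, 0, 0], "rotation": [0, 0, 0]},
])

```text
clock: 8.2
ee_pos: [0.4901, 0.3468, 0.0892]
eef_rot: [0.706, -0.705, -0.05, 0.049]
wrist_force: [-0.9, 0.2, -0.7]
gripper_width: 0.0259
```

```bash
python3 go.py .49 .346 .085 .14;python3 - <<'E'
from h import *
F=[]
for n,z in(('top',.097),('scene',.097)):
    f=grab_frame(n)[:,:,::-1].copy();p=proj(n,np.array([.49,.346,.03]));u,v=p.astype(int)
    F.append(cv2.resize(f[v-55:v+55,u-75:u+75],(600,440 if 0 else 300),interpolation=2) if 0 else cv2.resize(f[max(v-45,0):v+45,u-60:u+60],(400,300),interpolation=2))
cv2.imwrite('pics/p1.png',cv2.convertScaleAbs(np.hstack(F),alpha=1.5))
E
```

```text
t 8.2 pos [0.4901 0.3468 0.0892] yaw 0.1408 w 0.0259 F [-0.9  0.2 -0.7]
shift cm [-0.02  0.42 -0.08] rot [-0.001  0.001  0.002]
```

View pics/p1.png

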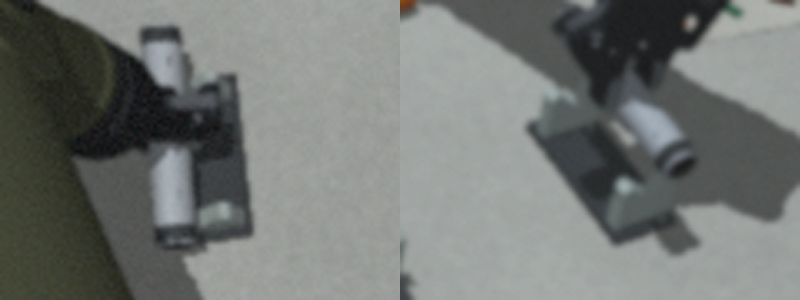

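```bash
python3 - <<'E'
from h import *
def L(p,ya,x,y,z): c,s=np.cos(ya),np.sin(ya);return np.array([p[0]+c*x-s*y,p[1]+s*x+c*y,z])
for n in('top','scene'):
    u,v=proj(n,np.array([.49,.346,.03])).astype(int);f=lambda X:((proj(n,X)-[u-60,v-45])*10/3).round(0)
    P=(.490,.3465)
    print(n,'tube +x',f(L(P,.14,.08,0,.098)),'-x',f(L(P,.14,-.08,0,.098)),'plate TR,BR,BL',f(L(P,.14,.065,-.027,.006)),f(L(P,.14,-.065,-.027,.006)),f(L(P,.14,-.065,.027,.006)),'plate TL',f(L(P,.14,.065,.027,.006)),
    'tips',[f(L(P,.14,e*.05,g*.022,.055)) for e in(1,-1) for g in(1,-1)])
E
```

```text
top tube +x [161.  29.] -x [181. 248.] plate TR,BR,BL [240.  72.] [256. 236.] [186. 245.] plate TL [171.  81.] tips [array([156.,  86.]), array([214.,  78.]), array([168., 217.]), array([227., 209.])]
scene tube +x [281. 165.] -x [164.  17.] plate TR,BR,BL [211. 243.] [122. 123.] [182. 104.] plate TL [273. 222.] tips [array([271., 167.]), array([219., 184.]), array([199.,  75.]), array([149.,  91.])]
```

The tube pixels match the prediction. The plate corners suggest the cradle sits about 3 mm further +y, so I'll shift +2.5 mm and descend.

>>> apply_moves([
  {"delta_pos": [0, 0, 0.25], "rotation": [0, 0, 0]},
  {"delta_pos": [0, 1.0, 0], "rotation": [0, 0, 0]},
  {"delta_pos": [0, 1.0, 0], "rotation": [0, 0, 0]},
  {"delta_pos": [0, 0.8, 0], "rotation": [0, 0, 0]},
  {"delta_pos": [0, 0.3, 0], "rotation": [0, 0, 0]},
  {"delta_pos": [0, 0, 0], "rotation": [0, 0, 0]},
  {"delta_pos": [0, 0, 0], "rotation": [0, 0, 0]},
])

```text
clock: 9.0
ee_pos: [0.4898, 0.3492, 0.0552]
eef_rot: [0.706, -0.705, -0.05, 0.049]
wrist_force: [0.0, 0.4, -1.8]
gripper_width: 0.0257
```

```bash
python3 go.py .49 .349 .047 .14
```

```text
t 9.0 pos [0.4898 0.3492 0.0552] yaw 0.1405 w 0.0257 F [ 0.   0.4 -1.8]
shift cm [ 0.02  0.82 -0.02] rot [-0.001  0.     0.001]
```

>>> apply_moves([
  {"delta_pos": [0, 0.4, 0], "rotation": [0, 0, 0]},
  {"delta_pos": [0, 0.3, 0], "rotation": [0, 0, 0]},
  {"delta_pos": [0, 0.1, 0], "rotation": [0, 0, 0]},
  {"delta_pos": [0, 0, 0], "rotation": [0, 0, 0]},
])

```text
clock: 9.4
ee_pos: [0.4906, 0.3492, 0.048]
eef_rot: [0.706, -0.705, -0.05, 0.049]
wrist_force: [-0.3, -1.0, 0.1]
gripper_width: 0.0258
```

```bash
python3 go.py .49 .349 .047 .14
```

```text
t 9.4 pos [0.4906 0.3492 0.048 ] yaw 0.1404 w 0.0258 F [-0.3 -1.   0.1]
shift cm [-0.06  0.1  -0.01] rot [-0.001  0.     0.003]
```

>>> apply_moves([
  {"delta_pos": [0, 0.15, 0], "rotation": [0, 0, 0]},
  {"delta_pos": [0, 0.15, 0], "rotation": [0, 0, 0]},
  {"delta_pos": [0, 0, 0], "rotation": [0, 0, 0]},
])

```text
clock: 9.7
ee_pos: [0.4908, 0.3493, 0.0479]
eef_rot: [0.706, -0.705, -0.051, 0.049]
wrist_force: [-0.5, -1.9, -0.7]
gripper_width: 0.026
```

```bash
python3 go.py .49 .349 .047 .14
```

```text
t 9.7 pos [0.4908 0.3493 0.0479] yaw 0.1418 w 0.026 F [-0.5 -1.9 -0.7]
shift cm [-0.08  0.09 -0.02] rot [-0.001  0.002  0.003]
```

>>> apply_moves([
  {"delta_pos": [0, 0.3, -0.1], "rotation": [0, 0, 0]},
  {"delta_pos": [0, 0.3, -0.1], "rotation": [0, 0, 0]},
  {"delta_pos": [0, 0.3, 0], "rotation": [0, 0, 0]},
])

```text
clock: 10.0
ee_pos: [0.4912, 0.3495, 0.047]
eef_rot: [0.707, -0.704, -0.052, 0.05]
wrist_force: [-7.0, -8.0, 20.0]
gripper_width: 0.0261
```

```bash
python3 go.py .49 .349 .047 .14
```

```text
t 10.0 pos [0.4912 0.3495 0.047 ] yaw 0.1449 w 0.0261 F [-7. -8. 20.]
shift cm [-0.13 -0.   -0.03] rot [-0.004  0.005  0.004]
```

Firm contact at the expected seated height (TCP 0.047 m). I'll relax slightly, then open partway.

>>> apply_moves([
  {"delta_pos": [0, 0, 0], "rotation": [0, 0, 0]},
  {"delta_pos": [0, 0, 0], "rotation": [0, 0, 0]},
])

```text
clock: 10.2
ee_pos: [0.4915, 0.3493, 0.048]
eef_rot: [0.707, -0.703, -0.053, 0.05]
wrist_force: [0.3, -0.4, -1.2]
gripper_width: 0.0259
```

>>> apply_moves([
  {"delta_pos": [0, 0, 0], "rotation": [0, 0, 0]},
  {"delta_pos": [0, 0, 0], "rotation": [0, 0, 0]},
  {"delta_pos": [0, 0, 0], "rotation": [0, 0, 0]},
  {"delta_pos": [0, 0, 0], "rotation": [0, 0, 0]},
  {"delta_pos": [0, 0, 0], "rotation": [0, 0, 0]},
], jaw=6)

```text
clock: 10.7
ee_pos: [0.492, 0.3504, 0.047]
eef_rot: [0.708, -0.703, -0.053, 0.049]
wrist_force: [-0.8, 0.1, -0.5]
gripper_width: 0.06
```

```bash
python3 go.py .49 .348 .18 .14
```

```text
t 10.7 pos [0.492  0.3504 0.047 ] yaw 0.1445 w 0.06 F [-0.8  0.1 -0.5]
shift cm [ -0.15 -13.3   -0.13] rot [-0.006  0.005  0.006]
```

Released. Retreat straight up.

>>> apply_moves([
  {"delta_pos": [0, -1, 0], "rotation": [0, 0, 0]},
  {"delta_pos": [0, -2, 0], "rotation": [0, 0, 0]},
  {"delta_pos": [0, -4, 0], "rotation": [0, 0, 0]},
  {"delta_pos": [0, -4, 0], "rotation": [0, 0, 0]},
  {"delta_pos": [0, -4, 0], "rotation": [0, 0, 0]},
  {"delta_pos": [0, -4, 0], "rotation": [0, 0, 0]},
  {"delta_pos": [0, 0, 0], "rotation": [0, 0, 0]},
])

```text
clock: 11.4
ee_pos: [0.4904, 0.3486, 0.2471]
eef_rot: [0.708, -0.703, -0.053, 0.049]
wrist_force: [0.8, 0.6, 0.8]
gripper_width: 0.0597
```

```bash
python3 go.py .5515 -.332 .18 .326
```

```text
t 11.4 pos [0.4904 0.3486 0.2471] yaw 0.1442 w 0.0597 F [0.8 0.6 0.8]
shift cm [ -3.78   6.28 -68.27] rot [-0.006 -0.182  0.006]
```

>>> apply_moves([
  {"delta_pos": [-0.2, 0.2, -2.5], "rotation": [0, -0.012, 0]},
  {"delta_pos": [-0.3, 0.3, -4.3], "rotation": [0, -0.012, 0]},
  {"delta_pos": [-0.3, 0.3, -4.3], "rotation": [0, -0.012, 0]},
  {"delta_pos": [-0.4, 0.3, -4.3], "rotation": [0, -0.012, 0]},
  {"delta_pos": [-0.4, 0.3, -4.3], "rotation": [0, -0.012, 0]},
  {"delta_pos": [-0.5, 0.3, -4.3], "rotation": [0, -0.012, 0]},
  {"delta_pos": [-0.5, 0.3, -4.3], "rotation": [0, -0.012, 0]},
  {"delta_pos": [-0.6, 0.3, -4.3], "rotation": [0, -0.012, 0]},
  {"delta_pos": [-0.6, 0.3, -4.2], "rotation": [0, -0.012, 0]},
  {"delta_pos": [-0.7, 0.3, -4.2], "rotation": [0, -0.012, 0]},
  {"delta_pos": [-0.7, 0.3, -4.2], "rotation": [0, -0.012, 0]},
  {"delta_pos": [-0.8, 0.3, -4.2], "rotation": [0, -0.012, 0]},
], jaw=8.5)

```text
clock: 12.6
ee_pos: [0.5408, -0.1548, 0.2107]
eef_rot: [0.704, -0.693, -0.116, 0.103]
wrist_force: [1.0, 0.1, -0.2]
gripper_width: 0.0848
```

```bash
python3 go.py .5515 -.332 .15 .326
```

```text
t 12.6 pos [ 0.5408 -0.1548  0.2107] yaw 0.3106 w 0.0848 F [ 1.   0.1 -0.2]
shift cm [ -4.52   5.75 -17.27] rot [-0.013 -0.015  0.021]
```

>>> apply_moves([
  {"delta_pos": [-1.1, 1.2, -4.3], "rotation": [-0.004, -0.005, 0.007]},
  {"delta_pos": [-1.1, 1.2, -4.3], "rotation": [-0.004, -0.005, 0.007]},
  {"delta_pos": [-1.1, 1.2, -4.0], "rotation": [-0.004, -0.005, 0.007]},
  {"delta_pos": [-0.8, 1.2, -2.5], "rotation": [0, 0, 0]},
  {"delta_pos": [0, 0.5, 0], "rotation": [0, 0, 0]},
  {"delta_pos": [0, 0, 0], "rotation": [0, 0, 0]},
  {"delta_pos": [0, 0, 0], "rotation": [0, 0, 0]},
])

```text
clock: 13.3
ee_pos: [0.5466, -0.3239, 0.1551]
eef_rot: [-0.697, 0.699, 0.112, -0.112]
wrist_force: [-0.3, -0.1, -0.1]
gripper_width: 0.0849
```

```bash
python3 go.py .5515 -.332 .08 .326;python3 - <<'E'
from h import *
f=grab_frame('top')[:,:,::-1];g=grab_frame('scene')[:,:,::-1]
cv2.imwrite('pics/top1.png',f);cv2.imwrite('pics/scene1.png',g)
u,v=proj('top',np.array([.49,.346,.03])).astype(int);a=cv2.resize(f[v-45:v+45,u-60:u+60],(400,300),interpolation=2)
u,v=proj('scene',np.array([.49,.346,.03])).astype(int);b=cv2.resize(g[v-45:v+45,u-60:u+60],(400,300),interpolation=2)
u,v=proj('scene',np.array([.55,-.33,.03])).astype(int);c=cv2.resize(g[v-70:v+50,u-80:u+80],(400,300),interpolation=2)
u,v=proj('top',np.array([.6,.132,.03])).astype(int);d=cv2.resize(f[v-45:v+45,u-60:u+60],(400,300),interpolation=2)
cv2.imwrite('pics/p2.png',cv2.convertScaleAbs(np.vstack([np.hstack([a,b]),np.hstack([c,d])]),alpha=1.5))
E
```

```text
t 13.3 pos [ 0.5466 -0.3239  0.1551] yaw 0.3174 w 0.0849 F [-0.3 -0.1 -0.1]
shift cm [ 0.22  7.51 -0.91] rot [ 0.003 -0.009 -0.001]
```

View pics/p2.png

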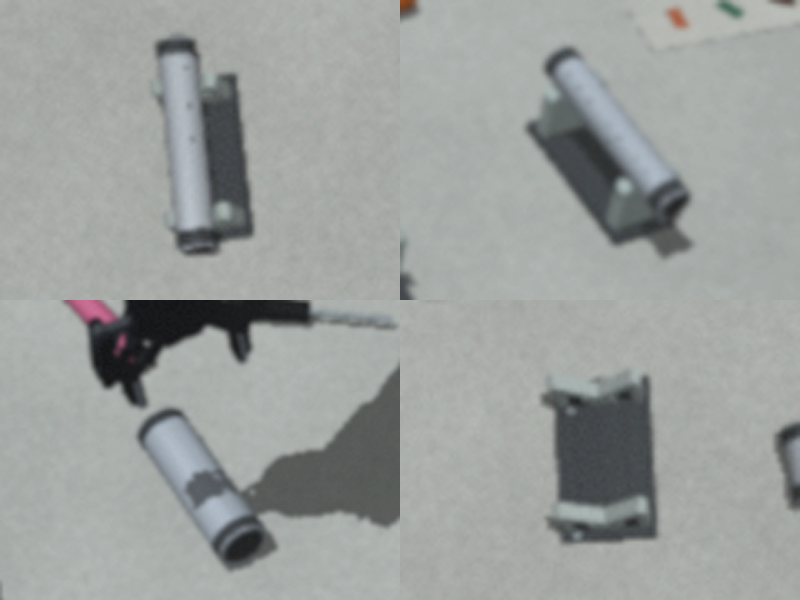

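The thin tube is lying in both narrow yokes (top-left and top-right crops), and the gripper is above the thick tube. Next I'll descend.

>>> apply_moves([
  {"delta_pos": [0.2, 2.5, -0.9], "rotation": [0.003, -0.009, 0]},
  {"delta_pos": [0, 2.5, 0], "rotation": [0, 0, 0]},
  {"delta_pos": [0, 2.5, 0], "rotation": [0, 0, 0]},
  {"delta_pos": [0, 0, 0], "rotation": [0, 0, 0]},
  {"delta_pos": [0, 0, 0], "rotation": [0, 0, 0]},
])

```text
clock: 13.9
ee_pos: [0.5587, -0.3244, 0.0841]
eef_rot: [-0.697, 0.697, 0.123, -0.116]
wrist_force: [0.8, -0.7, 1.2]
gripper_width: 0.0848
```

```bash
python3 go.py .5515 -.332 .005 .326;python3 - <<'E'
from h import *
def L(p,ya,x,y,z): c,s=np.cos(ya),np.sin(ya);return np.array([p[0]+c*x-s*y,p[1]+s*x+c*y,z])
P=(.6,.132);A=.08
u,v=proj('top',np.array([.6,.132,.03])).astype(int);f=lambda X:((proj('top',X)-[u-60,v-45])*10/3).round(0)+[400,300]
print('TR BR BL',[f(L(P,A,e*.065,g*.038,.004)) for e,g in((1,-1),(-1,-1),(-1,1))],'tips',[f(L(P,A,e*.05,g*.033,.056)) for e in(1,-1) for g in(1,-1)])
P=(.49,.347);A=.14
u,v=proj('top',np.array([.49,.346,.03])).astype(int);f=lambda X:((proj('top',X)-[u-60,v-45])*10/3).round(0)
print('thin +x -x',f(L(P,A,.08,0,.056)),f(L(P,A,-.08,0,.056)))
E
```

```text
t 13.9 pos [ 0.5587 -0.3244  0.0841] yaw 0.3398 w 0.0848 F [ 0.8 -0.7  1.2]
shift cm [-1.01  7.9  -0.46] rot [0.002 0.014 0.01 ]
TR BR BL [array([649., 375.]), array([659., 536.]), array([562., 543.])] tips [array([549., 380.]), array([636., 374.]), array([555., 510.]), array([643., 503.])]
thin +x -x [180.  43.] [200. 253.]
```

>>> apply_moves([
  {"delta_pos": [-0.9, 1.5, -0.4], "rotation": [0.002, 0.014, 0.01]},
  {"delta_pos": [0, 1, 0], "rotation": [0, 0, 0]},
  {"delta_pos": [0, 0, 0], "rotation": [0, 0, 0]},
  {"delta_pos": [0, 0, 0], "rotation": [0, 0, 0]},
])

```text
clock: 14.3
ee_pos: [0.5535, -0.3317, 0.061]
eef_rot: [-0.697, 0.699, 0.116, -0.113]
wrist_force: [0.2, -0.5, -0.1]
gripper_width: 0.0854
```

```bash
python3 go.py .5515 -.332 .005 .326
```

```text
t 14.3 pos [ 0.5535 -0.3317  0.061 ] yaw 0.3263 w 0.0854 F [ 0.2 -0.5 -0.1]
shift cm [-0.22  5.6   0.05] rot [0.003 0.    0.004]
```

>>> apply_moves([
  {"delta_pos": [-0.2, 1.2, 0], "rotation": [0.003, 0, 0.004]},
  {"delta_pos": [0, 1.2, 0], "rotation": [0, 0, 0]},
  {"delta_pos": [0, 1.2, 0], "rotation": [0, 0, 0]},
  {"delta_pos": [0, 1.0, 0], "rotation": [0, 0, 0]},
  {"delta_pos": [0, 0.6, 0], "rotation": [0, 0, 0]},
  {"delta_pos": [0, 0, 0], "rotation": [0, 0, 0]},
  {"delta_pos": [0, 0, 0], "rotation": [0, 0, 0]},
])

```text
clock: 15.0
ee_pos: [0.5511, -0.3324, 0.0037]
eef_rot: [0.698, -0.697, -0.114, 0.115]
wrist_force: [-0.4, 0.3, 0.3]
gripper_width: 0.0848
```

```bash
python3 go.py .5515 -.332 .005 .326
```

```text
t 15.0 pos [ 0.5511 -0.3324  0.0037] yaw 0.326 w 0.0848 F [-0.4  0.3  0.3]
shift cm [ 0.05 -0.13  0.02] rot [-0.001  0.    -0.001]
```

>>> apply_moves([
  {"delta_pos": [0, 0, 0], "rotation": [0, 0, 0]},
  {"delta_pos": [0, 0, 0], "rotation": [0, 0, 0]},
  {"delta_pos": [0, 0, 0], "rotation": [0, 0, 0]},
  {"delta_pos": [0, 0, 0], "rotation": [0, 0, 0]},
  {"delta_pos": [0, 0, 0], "rotation": [0, 0, 0]},
  {"delta_pos": [0, 0, 0], "rotation": [0, 0, 0]},
  {"delta_pos": [0, 0, 0], "rotation": [0, 0, 0]},
], jaw=3.5)

```text
clock: 15.7
ee_pos: [0.552, -0.3328, 0.0052]
eef_rot: [-0.698, 0.698, 0.115, -0.115]
wrist_force: [-0.2, -0.2, -1.0]
gripper_width: 0.0465
```

```bash
python3 go.py .5515 -.332 .005 .326
```

```text
t 15.7 pos [ 0.552  -0.3328  0.0052] yaw 0.3263 w 0.0465 F [-0.2 -0.2 -1. ]
shift cm [-0.02  0.02  0.09] rot [0.001 0.    0.001]
```

>>> apply_moves([
  {"delta_pos": [0, 0, 0], "rotation": [0, 0, 0]},
  {"delta_pos": [0, -1, 0], "rotation": [0, 0, 0]},
  {"delta_pos": [0, -2, 0], "rotation": [0, 0, 0]},
  {"delta_pos": [0, -3, 0], "rotation": [0, 0, 0]},
  {"delta_pos": [0, -4, 0], "rotation": [0, 0, 0]},
  {"delta_pos": [0, -4, 0], "rotation": [0, 0, 0]},
  {"delta_pos": [0, -2, 0], "rotation": [0, 0, 0]},
  {"delta_pos": [0, -0.5, 0], "rotation": [0, 0, 0]},
  {"delta_pos": [0, 0, 0], "rotation": [0, 0, 0]},
])

```text
clock: 16.6
ee_pos: [0.5493, -0.3316, 0.1766]
eef_rot: [0.699, -0.697, -0.113, 0.116]
wrist_force: [0.3, 0.1, -3.8]
gripper_width: 0.0464
```

```bash
python3 go.py .6 .132 .15 .08
```

```text
t 16.6 pos [ 0.5493 -0.3316  0.1766] yaw 0.325 w 0.0464 F [ 0.3  0.1 -3.8]
shift cm [19.62  2.75 42.3 ] rot [-0.003  0.245 -0.004]
```

>>> apply_moves([
  {"delta_pos": [0.9, 0, 2.0], "rotation": [0, 0.02, 0]},
  {"delta_pos": [1.7, 0, 3.8], "rotation": [0, 0.022, 0]},
  {"delta_pos": [1.6, 0, 3.9], "rotation": [0, 0.022, 0]},
  {"delta_pos": [1.5, 0, 3.9], "rotation": [0, 0.022, 0]},
  {"delta_pos": [1.5, 0, 4.0], "rotation": [0, 0.022, 0]},
  {"delta_pos": [1.4, 0, 4.0], "rotation": [0, 0.022, 0]},
  {"delta_pos": [1.3, 0, 4.0], "rotation": [0, 0.022, 0]},
  {"delta_pos": [1.2, 0, 4.1], "rotation": [0, 0.022, 0]},
  {"delta_pos": [1.1, 0, 4.1], "rotation": [0, 0.022, 0]},
  {"delta_pos": [1.0, 0, 3.0], "rotation": [0, 0.022, 0]},
  {"delta_pos": [0.5, 0, 2.0], "rotation": [0, 0.01, 0]},
  {"delta_pos": [0, 0, 0], "rotation": [0, 0, 0]},
])

```text
clock: 17.8
ee_pos: [0.5891, 0.0926, 0.1528]
eef_rot: [0.707, -0.706, -0.015, 0.043]
wrist_force: [0.2, 0.6, -2.8]
gripper_width: 0.0467
```

>>> apply_moves([
  {"delta_pos": [0, 0, 0], "rotation": [0, 0, 0]},
  {"delta_pos": [0, 0, 0], "rotation": [0, 0, 0]},
])

```text
clock: 18.0
ee_pos: [0.5872, 0.0913, 0.1498]
eef_rot: [-0.706, 0.707, 0.013, -0.045]
wrist_force: [-0.3, -0.2, -2.8]
gripper_width: 0.0462
```

```bash
python3 go.py .6 .132 .12 .08
```

```text
t 18.0 pos [0.5872 0.0913 0.1498] yaw 0.0824 w 0.0462 F [-0.3 -0.2 -2.8]
shift cm [1.74 2.91 3.95] rot [-0.001  0.002 -0.045]
```

>>> apply_moves([
  {"delta_pos": [0.9, 0.7, 2.0], "rotation": [0, 0, -0.022]},
  {"delta_pos": [0.8, 0.7, 1.9], "rotation": [0, 0, -0.022]},
  {"delta_pos": [0, 0.7, 0], "rotation": [0, 0, 0]},
  {"delta_pos": [0, 0.7, 0], "rotation": [0, 0, 0]},
  {"delta_pos": [0, 0, 0], "rotation": [0, 0, 0]},
  {"delta_pos": [0, 0, 0], "rotation": [0, 0, 0]},
])

```text
clock: 18.6
ee_pos: [0.6002, 0.1189, 0.1185]
eef_rot: [-0.705, 0.709, 0.023, -0.025]
wrist_force: [0.1, -0.6, -2.2]
gripper_width: 0.0465
```

```bash
python3 go.py .6 .132 .085 .08
```

```text
t 18.6 pos [0.6002 0.1189 0.1185] yaw 0.0671 w 0.0465 F [ 0.1 -0.6 -2.2]
shift cm [0.08 3.34 1.32] rot [ 0.005 -0.013 -0.004]
```

>>> apply_moves([
  {"delta_pos": [0, 1.0, 1.3], "rotation": [0.005, -0.013, -0.004]},
  {"delta_pos": [0, 1.0, 0], "rotation": [0, 0, 0]},
  {"delta_pos": [0, 1.0, 0], "rotation": [0, 0, 0]},
  {"delta_pos": [0, 0, 0], "rotation": [0, 0, 0]},
  {"delta_pos": [0, 0, 0], "rotation": [0, 0, 0]},
  {"delta_pos": [0, 0, 0], "rotation": [0, 0, 0]},
])

```text
clock: 19.2
ee_pos: [0.5992, 0.131, 0.0857]
eef_rot: [-0.706, 0.707, 0.028, -0.028]
wrist_force: [0.3, 0.9, -2.7]
gripper_width: 0.0462
```

```bash
python3 go.py .6 .132 .041 .08;python3 - <<'E'
from h import *
F=[]
for n in('top','scene'):
    f=grab_frame(n)[:,:,::-1].copy();u,v=proj(n,np.array([.6,.132,.03])).astype(int)
    F.append(cv2.resize(f[v-45:v+45,u-60:u+60],(400,300),interpolation=2))
    c,s=np.cos(.08),np.sin(.08)
    print(n,[((proj(n,np.array([.6+c*e*.08,.132+s*e*.08,.107]))-[u-60,v-45])*10/3).round(0) for e in(1,-1)])
cv2.imwrite('pics/p3.png',cv2.convertScaleAbs(np.hstack(F),alpha=1.5))
E
```

```text
t 19.2 pos [0.5992 0.131  0.0857] yaw 0.0791 w 0.0462 F [ 0.3  0.9 -2.7]
shift cm [0.09 4.47 0.1 ] rot [ 0.    -0.001  0.   ]
top [array([179.,  16.]), array([191., 232.])]
scene [array([267., 173.]), array([168.,  -2.])]
```

View pics/p3.png

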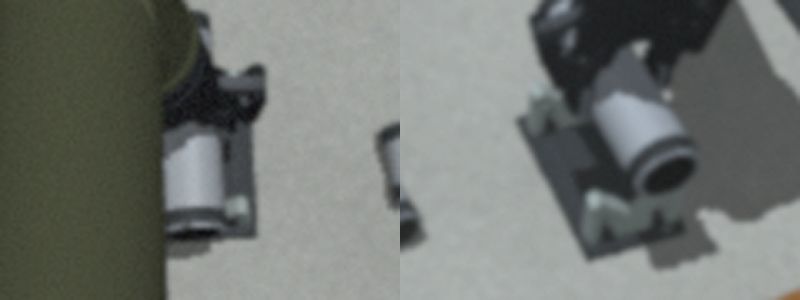

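The tube end at (667,172) in the scene crop matches the prediction, above the yokes. I'll descend.

>>> apply_moves([
  {"delta_pos": [0, 1.0, 0.1], "rotation": [0, 0, 0]},
  {"delta_pos": [0, 1.0, 0], "rotation": [0, 0, 0]},
  {"delta_pos": [0, 1.0, 0], "rotation": [0, 0, 0]},
  {"delta_pos": [0, 0.6, 0], "rotation": [0, 0, 0]},
  {"delta_pos": [0, 0.3, 0], "rotation": [0, 0, 0]},
  {"delta_pos": [0, 0, 0], "rotation": [0, 0, 0]},
])

```text
clock: 19.9
ee_pos: [0.5994, 0.132, 0.0434]
eef_rot: [-0.706, 0.707, 0.028, -0.028]
wrist_force: [0.6, 0.1, -2.6]
gripper_width: 0.0464
```

```bash
python3 go.py .6 .132 .041 .08
```

```text
t 19.9 pos [0.5994 0.132  0.0434] yaw 0.0789 w 0.0464 F [ 0.6  0.1 -2.6]
shift cm [ 0.06  0.24 -0.  ] rot [ 0.    -0.001  0.001]
```

>>> apply_moves([
  {"delta_pos": [0, 0.25, 0], "rotation": [0, 0, 0]},
  {"delta_pos": [0, 0.2, 0], "rotation": [0, 0, 0]},
  {"delta_pos": [0, 0.2, 0], "rotation": [0, 0, 0]},
])

```text
clock: 20.2
ee_pos: [0.6001, 0.1318, 0.0421]
eef_rot: [0.707, -0.706, -0.027, 0.026]
wrist_force: [-5.1, -0.2, 7.7]
gripper_width: 0.0464
```

>>> apply_moves([
  {"delta_pos": [0, 0.3, 0], "rotation": [0, 0, 0]},
  {"delta_pos": [0, 0.3, 0], "rotation": [0, 0, 0]},
  {"delta_pos": [0, 0, 0], "rotation": [0, 0, 0]},
])

```text
clock: 20.5
ee_pos: [0.6009, 0.1317, 0.0431]
eef_rot: [0.709, -0.705, -0.026, 0.025]
wrist_force: [-0.4, 0.4, -1.8]
gripper_width: 0.0467
```

```bash
python3 go.py .6 .132 .041 .08
```

```text
t 20.5 pos [0.6009 0.1317 0.0431] yaw 0.071 w 0.0467 F [-0.4  0.4 -1.8]
shift cm [-0.09  0.21  0.03] rot [-0.006 -0.009  0.002]
```

>>> apply_moves([
  {"delta_pos": [0, 0.2, 0], "rotation": [0, 0, 0]},
  {"delta_pos": [0, 0, 0], "rotation": [0, 0, 0]},
  {"delta_pos": [0, 0, 0], "rotation": [0, 0, 0]},
  {"delta_pos": [0, 0, 0], "rotation": [0, 0, 0]},
  {"delta_pos": [0, 0, 0], "rotation": [0, 0, 0]},
], jaw=7.5)

```text
clock: 21.0
ee_pos: [0.6033, 0.1323, 0.0426]
eef_rot: [0.709, -0.704, -0.028, 0.023]
wrist_force: [-0.1, -0.5, -0.4]
gripper_width: 0.075
```

```bash
python3 go.py .6 .132 .2 .08
```

```text
t 21.0 pos [0.6033 0.1323 0.0426] yaw 0.0717 w 0.075 F [-0.1 -0.5 -0.4]
shift cm [ -0.22 -15.74   0.09] rot [-0.007 -0.008  0.007]
```

Retreat up, then move aside so the top camera can see.

>>> apply_moves([
  {"delta_pos": [0, -1, 0], "rotation": [0, 0, 0]},
  {"delta_pos": [0, -2, 0], "rotation": [0, 0, 0]},
  {"delta_pos": [0, -4, 0], "rotation": [0, 0, 0]},
  {"delta_pos": [0, -4, 0], "rotation": [0, 0, 0]},
  {"delta_pos": [0, -4, 0], "rotation": [0, 0, 0]},
  {"delta_pos": [0, -4, 0], "rotation": [0, 0, 0]},
  {"delta_pos": [0, 0, -3], "rotation": [0, 0, 0]},
  {"delta_pos": [0, 0, -4], "rotation": [0, 0, 0]},
  {"delta_pos": [0, 0, -4], "rotation": [0, 0, 0]},
  {"delta_pos": [0, 0, -4], "rotation": [0, 0, 0]},
  {"delta_pos": [0, 0, -4], "rotation": [0, 0, 0]},
  {"delta_pos": [0, 0, -4], "rotation": [0, 0, 0]},
])

```text
clock: 22.2
ee_pos: [0.6212, -0.0959, 0.2478]
eef_rot: [0.71, -0.702, -0.037, 0.026]
wrist_force: [-0.5, -0.0, 0.4]
gripper_width: 0.0747
```

>>> apply_moves([
  {"delta_pos": [0, 0, 0], "rotation": [0, 0, 0]},
  {"delta_pos": [0, 0, 0], "rotation": [0, 0, 0]},
  {"delta_pos": [0, 0, 0], "rotation": [0, 0, 0]},
])

```text
clock: 22.5
ee_pos: [0.62, -0.1058, 0.25]
eef_rot: [0.709, -0.704, -0.033, 0.021]
wrist_force: [-1.0, -0.3, 0.8]
gripper_width: 0.0751
```

```bash
python3 - <<'E'
from h import *
Rw=[]
for C,h in(((.6,.132,.08),.06),((.49,.347,.14),.056)):
    F=[]
    for n in('top','scene'):
        f=grab_frame(n)[:,:,::-1].copy();u,v=proj(n,np.array([C[0],C[1],.03])).astype(int)
        F.append(cv2.resize(f[v-45:v+45,u-60:u+60],(400,300),interpolation=2))
        c,s=np.cos(C[2]),np.sin(C[2])
        print(n,[((proj(n,np.array([C[0]+c*e*.08,C[1]+s*e*.08,h]))-[u-60,v-45])*10/3).round(0) for e in(1,-1)])
    Rw.append(np.hstack(F))
cv2.imwrite('pics/p4.png',cv2.convertScaleAbs(np.vstack(Rw),alpha=1.5))
E
```

```text
top [array([189.,  37.]), array([201., 245.])]
scene [array([257., 215.]), array([161.,  42.])]
top [array([180.,  43.]), array([200., 253.])]
scene [array([268., 203.]), array([155.,  56.])]
```

View pics/p4.png

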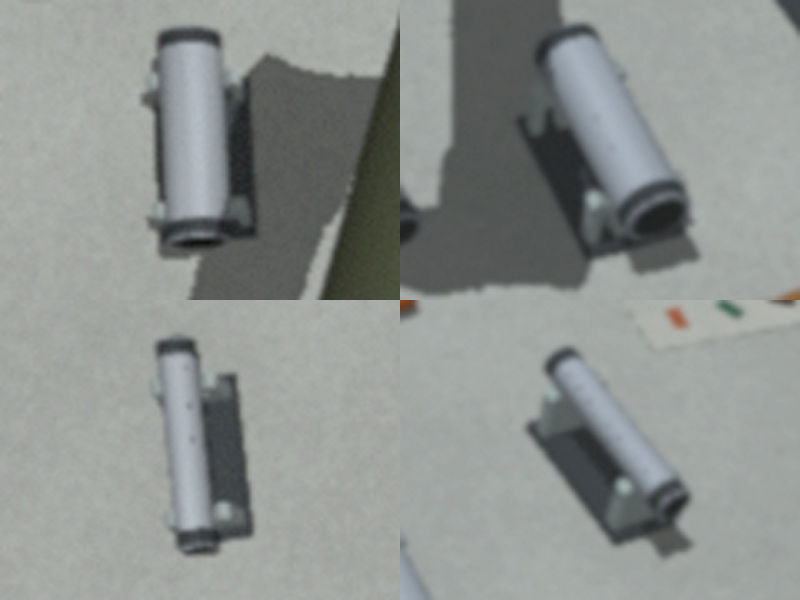

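Both tubes are seated in both yokes. Their end faces, at (655,212) and (672,500) in the crop, lie within about 5 crop px (3–4 mm) of the predicted seated poses. I'll hand in.

```bash
python3 -c "
from plant import *
print(close_job())"
```

```text
the job is handed in; nothing more can be done
None
```

Both tubes are in their cradles: the thin one in the narrow cradle, the thick one in the wide cradle. I pressed each gently into the V until the wrist force rose, then released it and backed the arm off. The job was handed in at about 23 s of the 69 s allowed, and no verdict was reported.

- **Last pictures:** both cameras show each tube lying in both yokes. The tube ends are within about 4 to 5 mm of the predicted seated positions, and the arm is well clear of both.
- **Small disagreements:**
  - **Narrow cradle:** its position differed by about 3 mm between the two cameras, so I shifted the thin tube 2.5 mm across before lowering it.
  - **Thick tube:** the gripper was about 1 to 2 mm above the computed seated height when it made contact, which is well inside the 6 mm limit.
- **Slips along the way:**
  - My first pose fit used a wrong crop offset.
  - One script stopped on a camera-info call limit.
  - One move call was refused for a missing field.

  None of these moved anything.

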